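Extend the loupe boom to the red rider and hold it

ROBOT

A 6-joint arm with a two-finger parallel gripper is mounted at the origin on a cart in front of the work surface, level with it; the furniture and walls round the work are solid. World frame = base frame: x ahead of the robot, y to its left, z up, the work surface at z = 0. Lengths are in m, angles in rad, forces in N, time in s.
With the tool pointing down it reaches from about 0.4 to 0.825 m from the base axis. Payload 7 kg.
Tool frame: the origin (TCP) lies on the centre line of the jaws, within the pads' length; the fingertips stand arm.tip_reach ahead of it and the grasp point (between the pads) lies 5 mm behind it (arm.tip_reach is the distance from the TCP to the fingertips, in m); z points along the fingers, y is the line along which they close (so a half turn about z gives the same grasp; the last joint's range is limited). The gripper opens to 88 mm and grips with 3 to 60 N. Pads are 19 mm wide; open, the fingers measure 130 mm over their backs; the gripper's body (78 mm by 193 mm) begins 47 mm behind the grasp point.
Start: joints at [1.516, 0.359, 0.012, 0, -1.224, -0.288], TCP at [0.227, 0.636, 0.241] pointing down, gripper open.
Joint ranges: [-3.07, 3.07], [-1.43, 2.12], [-1.02, 1.25], [-3.03, 1.67], [-3.05, -0], [-3.03, 3.03]. Speed limits (rad/s): [2.39, 2.39, 3.01, 3.14, 3.14, 3.14].

INTERFACE

Orientations are given as [roll, pitch, yaw] about the fixed x, y, z axes, in that order (R = Rz(yaw) Ry(pitch) Rx(roll)).
In Python, from station import status, optics, order, arm gives the robot as it stands. The module is installed in compiled form; this text tells all that it offers.
- The arm moves only by the shell command python3 -m jog 'ROWS' [FORCE]. ROWS is JSON, a list of rows, each a list of 3 entries, a list of its own where there are three numbers: the gripper command: -1 is shut, 1 is fully open, values between are in proportion, then the shift along the tool's x, y, z in mm, then the turn about the tool's z in rad. A call has 1 to 20 rows; each row is the pose to reach, as a shift and turn from the pose commanded when the call began, along the tool's axes at that moment; what a row does not reach only later rows make up. A row lasts 1/8 s, in which the tool goes at most 62.5 mm and 10.7 degrees, less where a joint would pass 70% of its speed; a pose out of reach is approached as far as the arm can. A call with a gripper value outside its range is refused whole. The fingers move at their own pace and stop on an object; FORCE is the grip in N (left out, the last holds). Time passes only in rows, so rows that repeat a pose let the fingers close. It gives the time, the measured TCP pose, the force, the opening and the grip force at its end, in the units of the state.
- status.get_state(): the state, without advancing time (a new reading comes with each control period).
- optics.grab_frame(name): name is "side" or "top"; returns a dict with "color" (480x640x3 uint8, red, green, blue), "mtx" (3x3 intrinsics, pixels), "k1" (the pictures are not rectified: a ray, as slopes to the right and down, at radius r is drawn at 1 + k1 r^2 times it, then the intrinsics apply), "cam_to_world" (4x4, takes a point from camera to world coordinates). Camera axes: x right, y down, z forward; pixel columns grow to the right and rows downward; lengths in m; the calibration is good to about 2 mm. A picture is of the moment at which its call begins. There is no depth.
- order.job_done(): hands the job in; it is judged then, once.
The state is a dict: "t": time; "q": joint angles; "qd": joint speeds; "joint_efforts": joint torques, N m; "eef_pos": TCP position; "ee_rot": TCP orientation; "force": force on the tool from outside, world axes, zero at the start; "moment": the same for the moment, N m; "width": finger opening in m; "gripper_force": force on a finger pad.
Only numpy, scipy, OpenCV 4.12 (cv2) and the standard library are available. Lean on these libraries where they do the work, as an engineer would, in place of code of your own. Each camera call takes 0.05 s, during which the arm holds its last target. There are 200 camera calls.

TASK

The small amber oil bottle stands in the way of the magnifier boom: first lift it away and stand it upright, wholly on the round blue coaster, and let go of it. Then push the green lock button right down, take the boom by its orange post and draw the boom out until its yellow pointer lines up with the red rider on the scale, and hold it there: a spring pulls the boom back, so finish while still holding the post, without letting go. Do not force the boom while it is locked, keep it off the oil bottle, and leave the red medium bottle and the small glass dish where they are.

Things in the scene. Friction and masses are not known exactly. Their poses are not given: they have to be found in the camera images.
- stand: loupe stand, fixed. Origin: on the bench right below the mouth of the sleeve the boom comes out of; +x = the way the boom extends (level), z up. Steel base plate 135 x 95 x 12 mm, x -148 to -12 mm. White square sleeve 26 mm wide, x -155 to 0 mm, top at z 77 mm (collar at the mouth z 81 mm). With the boom in, its lens, 65 mm across, z 60 to 70 mm, is centred at x +76 mm
- zero_mark (a point): zero line of the scale on top of the sleeve (stand x -115 mm, z 77 mm): black lines every 10 mm from here along the stand's +x to x -15 mm; the pointer stands beside it when the boom is in
- rider: red rider (clip) 8 x 31 mm, sitting across the top of the sleeve at the scale mark to be set, fixed there during the job; z of its top 82 mm over the bench. Origin: middle of its underside; x axis along the stand's +x. A white line across its top marks its x = 0
- pointer (a point): top of the yellow pointer, fixed to the boom and travelling with it along the robot-facing side (-y side of the stand) of the sleeve, 20 mm from the sleeve's middle line, top at z 80 mm. It moves exactly as the boom does
- boom: telescoping boom, a 15 x 14 mm aluminium bar with the lens, post and pointer. Origin: on its axis 65 mm over the bench, at the sleeve's mouth when the boom is in (as at the start); axes as the stand's. It slides along the stand's +x only, by 110 mm at most (the rider asks for 55 to 95 mm), and only with the lock button down; a spring pulls it back with about 1.5 N when in, 5 N when fully out
- grip_top (a point): centre of the top of the upright orange round post on the boom, which moves with it: 133 mm over the bench, 34 mm along +x from the boom's origin. Post 22 mm in diameter, 58 mm high, its top 7 mm a cap of 26 mm. Gripped from above; fingers closing across the boom have the most room
- lock_button (a joint): how far the green lock button is pushed down: 0 = up, boom locked; 0.006 m = right down, boom free (it frees past 0.004). It resists with 3 N and stays where it is left: it need not be kept pressed
- button_top (a point): centre of the top of the green round button, 23 mm in diameter, on a black housing on the sleeve's far end (stand x -137 mm); 98 mm over the bench when up, 92 mm when down. The housing's rim is 87 mm over the bench. Pressed straight down
- oil_bottle: small amber screw-cap bottle, round, 30 mm in diameter all the way up, 69 mm high, about 0.16 kg, standing on the bench in front of the lens, in the boom's path. Origin: centre of its underside; z up
- coaster: flat round blue coaster, 84 mm across, 4 mm thick, fixed on the bench. Origin: centre of its underside
- red_bottle: bystander: bottle of red medium with a blue cap, 56 mm in diameter, 108 mm high, at the back left. Origin: centre of its underside
- small_dish: bystander: clear glass dish 55 mm across, 12 mm high, lying on the bench near the robot. Origin: centre of its underside
Mind the look-alikes: they are no part of the job. Of the things shaped like the coaster, the blue one is meant.

How it is judged:
By the outcome, as a careful person would: the job done as asked, in the order asked, and still so for the second after the job is handed in, while the arm keeps its last pose, push and grip.
It also fails if it takes over 61 s, if anything falls off the work surface, if the arm or the gripper's body presses on something with over 40 N, if the wrist force passes 120 N, or if a joint passes its speed limit or range.

## Working session

There is one attempt and no reset: what is moved stays moved. The work goes in short steps, Python scripts to look and compute and a shell command to move; the robot and the scene stay as the last step left them, time stands still between calls to the robot, and variables do not carry over. Pictures are saved under pics/ and viewed, at most 10 in all, crops included, and the job is handed in when it is done.

```bash
mkdir -p pics
python3 - <<'E'
from station import status, optics, order, arm
import cv2,numpy as np
s=status.get_state(); print({k:np.round(v,3).tolist() for k,v in s.items()}); print(arm.tip_reach)
for n in("side","top"):
    f=optics.grab_frame(n); cv2.imwrite(f"pics/{n}0.png",f["color"][:,:,::-1]); print(n,f["mtx"].tolist(),f["k1"],np.round(f["cam_to_world"],3).tolist())
E
```

```text
{'t': 0.0, 'q': [1.516, 0.359, 0.011, -0.0, -1.224, -0.288], 'qd': [0.001, -0.001, 0.001, 0.001, 0.001, -0.002], 'joint_efforts': [0.003, -58.271, 29.306, 6.997, 0.007, -0.0], 'eef_pos': [0.227, 0.635, 0.24], 'ee_rot': [3.14, -0.0, -0.343], 'force': [0.702, -0.253, 0.072], 'moment': [-0.042, -0.009, -0.014], 'gripper_force': 0.0, 'width': 0.087}
0.014
side [[498.49389475207147, 0.0, 328.42376320315987], [0.0, 498.49389475207147, 237.69576652059501], [0.0, 0.0, 1.0]] -0.043492101638189076 [[-0.84, -0.356, 0.409, 0.285], [-0.543, 0.547, -0.638, 0.513], [0.004, -0.758, -0.653, 0.645], [0.0, 0.0, 0.0, 1.0]]
top [[442.0158988579562, 0.0, 316.3157284168978], [0.0, 442.0158988579562, 235.05367354381661], [0.0, 0.0, 1.0]] 0.022370148533499543 [[-0.001, -0.99, 0.141, 0.491], [-1.0, -0.0, -0.004, -0.014], [0.004, -0.141, -0.99, 0.972], [0.0, 0.0, 0.0, 1.0]]
```

View pics/top0.png

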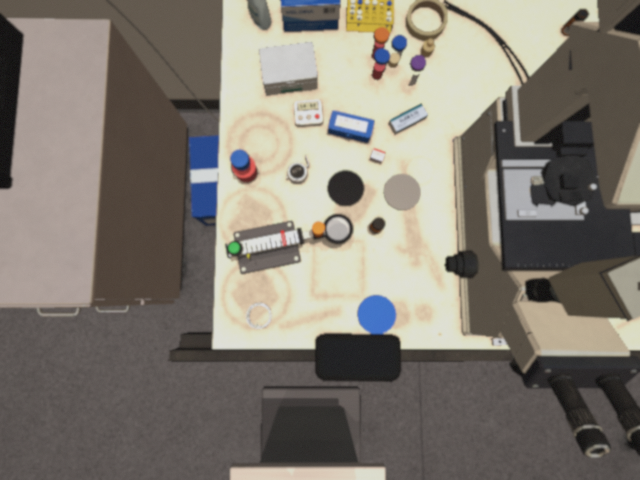

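View pics/side0.png

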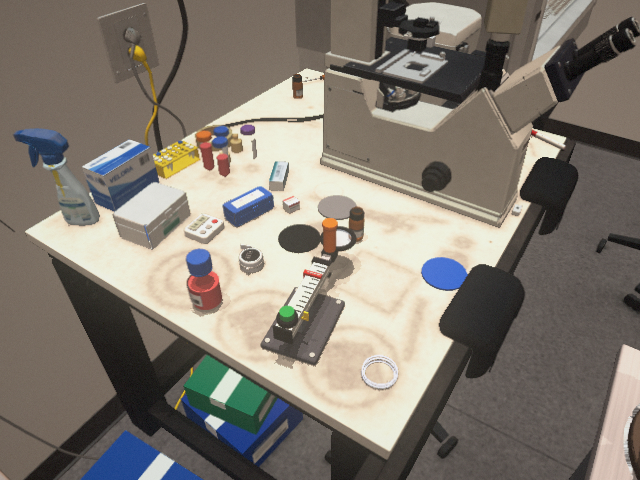

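The top view shows:
- button (234,247), with the stand pointing right (−y)
- rider about (283,239) and pointer about (248,256)
- orange post (318,229) and lens (337,229)
- amber bottle (377,226) and blue coaster (377,314)
- red bottle (242,165) and dish (259,316)

The side view agrees: bottle (357,223), post (330,236), coaster (443,273), button (287,315).

```bash
cat > h.py <<'E'
import cv2,numpy as np
from station import status,optics,order,arm
def ray(f,p):
    K,k=f["mtx"],f["k1"]
    d=cv2.undistortPoints(np.array([[p]],float),K,np.array([k,0,0,0.]))[0,0]
    T=f["cam_to_world"]; return T[:3,3],T[:3,:3]@np.array([d[0],d[1],1])
def onz(f,p,z):
    o,d=ray(f,p); return o+d*(z-o[2])/d[2]
def two(fa,pa,fb,pb):
    (a,u),(b,v)=ray(fa,pa),ray(fb,pb)
    s=np.linalg.lstsq(np.c_[u,-v],b-a,rcond=None)[0]; A,B=a+s[0]*u,b+s[1]*v
    return (A+B)/2,np.linalg.norm(A-B)
def proj(f,P):
    T=f["cam_to_world"]; c=T[:3,:3].T@(np.array(P)-T[:3,3])
    r=c[:2]/c[2]; r=r*(1+f["k1"]*(r@r)); return f["mtx"][:2,:2]@r+f["mtx"][:2,2]
def blob(f,lo,hi,box):
    x0,y0,x1,y1=box; h=cv2.cvtColor(f["color"],cv2.COLOR_RGB2HSV)[y0:y1,x0:x1]
    m=cv2.inRange(h,lo,hi); n,l,s,c=cv2.connectedComponentsWithStats(m)
    i=1+np.argmax(s[1:,4]); return c[i]+[x0,y0],s[i].tolist()
E
cat > m1.py <<'E'
from h import *
t,s=optics.grab_frame("top"),optics.grab_frame("side")
C={"button":((45,120,40),(85,255,255),(220,230,250,262),(270,295,305,335),.098),
"post":((5,150,120),(16,255,255),(305,215,330,240),(318,212,342,258),.133),
"rider":((0,120,100),(8,255,255),(272,225,295,252),(295,262,325,285),.082),
"pointer":((20,120,100),(35,255,255),(240,245,258,266),(298,306,316,326),.080),
"coaster":((105,150,80),(125,255,255),(350,290,405,340),(415,250,475,295),.004),
"bottle":((0,0,0),(180,255,95),(364,212,390,240),(346,200,367,245),.069)}
for k,(lo,hi,bt,bs,z) in C.items():
    for n,f,b in(("t",t,bt),("s",s,bs)):
        try: c,st=blob(f,lo,hi,b); print(k,n,c.round(1),st,onz(f,c,z).round(4))
        except Exception as e: print(k,n,e)
a=np.hstack([cv2.resize(t["color"][195:275,220:400],None,fx=4,fy=4,interpolation=2)])
b=cv2.resize(s["color"][190:370,255:405],None,fx=4,fy=4,interpolation=2)[:,:]
cv2.imwrite("pics/ct.png",a[:,:,::-1]);cv2.imwrite("pics/cs.png",cv2.resize(b,(500,600))[:,:,::-1])
E
python3 m1.py
```

```text
button t [233.8 247.6] [8, 12, 12, 12, 106] [0.5899 0.1465 0.098 ]
button s [286.3 311.1] [9, 11, 15, 11, 127] [0.5909 0.1478 0.098 ]
post t [318.3 228.2] [8, 8, 12, 12, 103] [ 0.6234 -0.0211  0.133 ]
post s [329.3 233.6] [4, 6, 15, 34, 338] [0.6103 0.004  0.133 ]
rider t [282.  231.5] [9, 5, 3, 4, 12] [0.6246 0.0523 0.082 ]
rider s [311.7 274.1] [8, 8, 19, 9, 71] [0.6121 0.0527 0.082 ]
pointer t [248.1 255.4] [7, 9, 3, 4, 11] [0.5761 0.1205 0.08  ]
pointer s [305.3 315.8] [3, 5, 8, 10, 56] [0.5723 0.1277 0.08  ]
coaster t [376.3 314.5] [9, 6, 36, 39, 1029] [ 0.4554 -0.1469  0.004 ]
coaster s [443.9 273.1] [7, 8, 45, 31, 1055] [ 0.4564 -0.1448  0.004 ]
bottle t [376.4 225.3] [6, 7, 14, 15, 149] [ 0.6394 -0.142   0.069 ]
bottle s [356.3 214.7] [3, 9, 15, 12, 127] [ 0.6382 -0.1332  0.069 ]
```

View pics/ct.png

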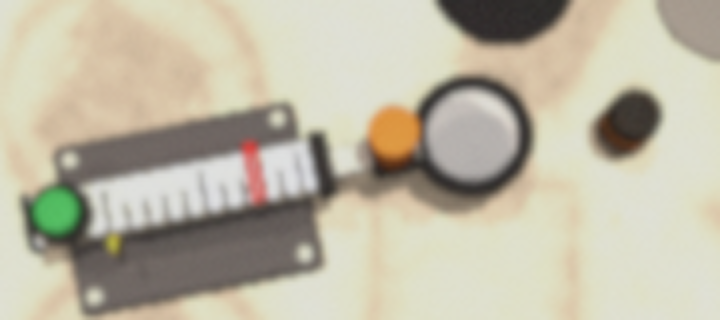

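View pics/cs.png

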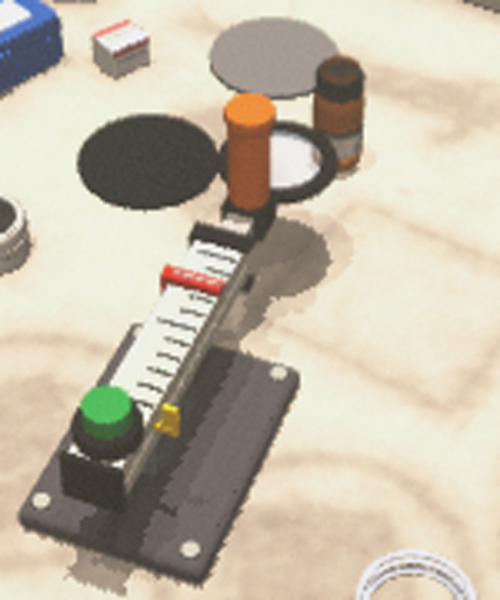

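Crops:
- **Top crop:** rider centre at full-image (283.5,238), bottle cap top about (378.7,223).
- **Side crop:** rider top about (312.5,274), cap top about (357.3,208.6).

The boom's path to the bottle is clear, and the stand direction follows from the button and the post.

```bash
cat >> h.py <<'E'
U=np.array([.1957,-.9807]); O=np.array([.6167,.0122]); YAW=-1.374
def go(x,y,z,yaw=YAW):
    s=status.get_state(); R=cv2.Rodrigues(np.array([0,0,0.]))[0]
    from scipy.spatial.transform import Rotation as Q
    R=Q.from_euler("xyz",s["ee_rot"]).as_matrix(); d=R.T@(np.array([x,y,z])-s["eef_pos"])
    print("shift mm",(d*1000).round(1),"turn",round((s["ee_rot"][2]-yaw+np.pi)%(2*np.pi)-np.pi,3))
E
python3 - <<'E'
from h import *
t,s=optics.grab_frame("top"),optics.grab_frame("side")
for n,a,b,z in(("bottle",(378.7,223),(357.3,208.6),.069),("rider",(283.5,238),(312.5,274),.082)):
    A,B=onz(t,a,z),onz(s,b,z); print(n,A.round(4),B.round(4),[(U@(p[:2]-O)).round(4) for p in(A,B)])
p=(onz(t,(378.7,223),.069)+onz(s,(357.3,208.6),.069))/2
go(p[0],p[1],.19);
E
```

```text
bottle [ 0.6443 -0.1468  0.069 ] [ 0.646  -0.1503  0.069 ] [np.float64(0.1613), np.float64(0.1651)]
rider [0.6112 0.0492 0.082 ] [0.6111 0.0518 0.082 ] [np.float64(-0.0373), np.float64(-0.0399)]
shift mm [657.6 597.8  50.6] turn 1.031
```

```bash
python3 -m jog '[[1,[658,598,20],1.031],[1,[658,598,20],1.031],[1,[658,598,20],1.031],[1,[658,598,20],1.031],[1,[658,598,20],1.031],[1,[658,598,20],1.031],[1,[658,598,20],1.031],[1,[658,598,20],1.031],[1,[658,598,20],1.031],[1,[658,598,20],1.031],[1,[658,598,20],1.031],[1,[658,598,20],1.031],[1,[658,598,20],1.031],[1,[658,598,20],1.031],[1,[658,598,40],1.031],[1,[658,598,50],1.031],[1,[658,598,50],1.031]]' 20
python3 - <<'E'
from h import *
t,s=optics.grab_frame("top"),optics.grab_frame("side")
a=cv2.resize(s["color"][80:380,200:500],(400,400)); b=cv2.resize(t["color"][140:340,240:440],(400,400))
cv2.imwrite("pics/a1.png",np.hstack([a,b])[:,:,::-1]); print(status.get_state()["q"].round(2)); go(.645,-.148,.045)
E
```

```text
t: 2.42
eef_pos: [0.6446, -0.1478, 0.1894]
ee_rot: [3.139, 0.001, -1.373]
force: [0.4, 0.2, -0.1]
width: 0.0874
gripper_force: 0.0
[ 0.07  0.37 -0.09  0.   -1.11  0.13]
shift mm [  0.3   0.7 146.3] turn 0.002
```

View pics/a1.png

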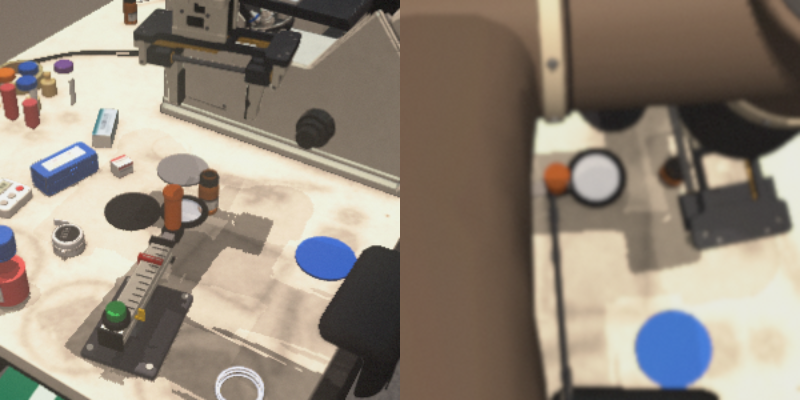

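The side crop shows the bottle at (208,190) and a gripper shadow, but no arm. In the top crop the gripper seems to be to the right of the bottle. I'll check by projecting the TCP.

Run:
```python
from h import *
t,s=optics.grab_frame("top"),optics.grab_frame("side")
e=status.get_state()["eef_pos"]
for n,f in(("t",t),("s",s)):
    for z in (-.014,.05,.15): print(n,proj(f,e+[0,0,z]).round(1))
    print(f["cam_to_world"].round(4).tolist())
cv2.imwrite("pics/a2.png",np.hstack([cv2.resize(s["color"],(400,300)),cv2.resize(t["color"],(400,300))])[:,:,::-1])
```

```text
t [387.7 212.2]
t [394.  204.9]
t [406.2 190.6]
[[-0.0005, -0.9901, 0.1406, 0.4909], [-1.0, -0.0001, -0.0041, -0.0138], [0.0041, -0.1406, -0.9901, 0.9718], [0.0, 0.0, 0.0, 1.0]]
s [359.1 160.1]
s [360.8 127.3]
s [363.6  69.3]
[[-0.84, -0.3565, 0.409, 0.2853], [-0.5426, 0.5469, -0.6376, 0.5131], [0.0036, -0.7575, -0.6528, 0.6448], [0.0, 0.0, 0.0, 1.0]]
```

View pics/a2.png

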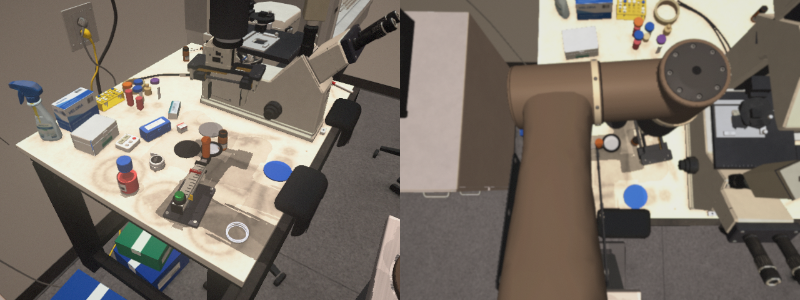

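The arm is in view after all: the gripper is the dark piece above the bottle in the side view, at about (450,130) full-size. It matches the kinematics, so I'll descend and check before closing.

```bash
python3 -m jog '[[1,[0,0,40],0],[1,[0,0,80],0],[1,[0,0,105],0],[1,[0,0,125],0],[1,[0,0,145],0],[1,[0,0,145],0]]'
python3 - <<'E'
from h import *
s=optics.grab_frame("side"); cv2.imwrite("pics/a3.png",cv2.resize(s["color"][90:290,250:490],(720,600))[:,:,::-1])
e=status.get_state()["eef_pos"]; print(proj(s,e-[0,0,.014]),proj(s,e-[0.044,0,.014]),proj(s,e+[0.044,0,-.014]))
E
```

```text
t: 3.38
eef_pos: [0.6449, -0.148, 0.0449]
ee_rot: [3.14, 0.0, -1.373]
force: [0.2, 0.6, 1.7]
width: 0.0879
gripper_force: 0.0
[356.10433896 224.35614312] [375.98602955 232.32481379] [336.93750418 216.67770878]
```

View pics/a3.png

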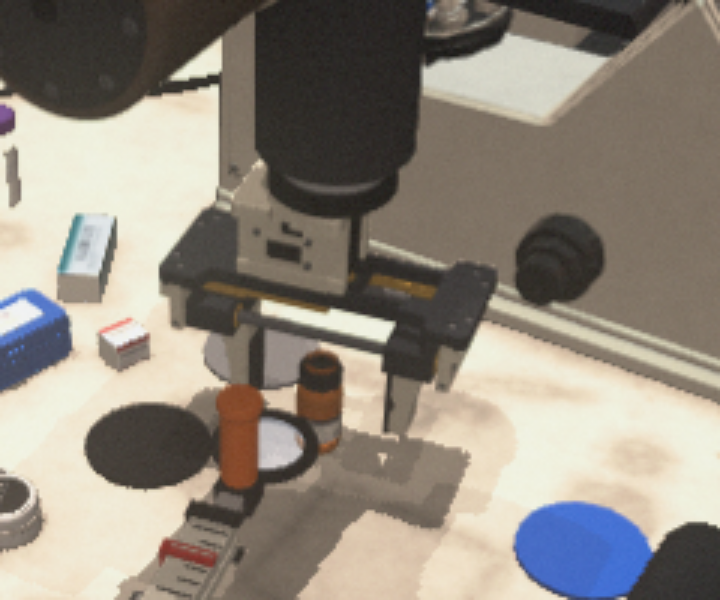

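The fingers straddle the bottle as projected, with tips at px (333,218) and (383,233) and the bottle between them. I'll grip, lift, and work out the carry.

```bash
python3 -m jog '[[-1,[0,0,0],0],[-1,[0,0,0],0],[-1,[0,0,0],0],[-1,[0,0,0],0],[-1,[0,0,0],0],[-1,[0,0,0],0],[-1,[0,0,-30],0],[-1,[0,0,-60],0],[-1,[0,0,-60],0]]' 20
python3 -c "
from h import *
go(.456,-.146,.052)"
```

```text
t: 4.55
eef_pos: [0.6471, -0.1487, 0.108]
ee_rot: [-3.137, -0.001, -1.373]
force: [-0.4, 0.3, -1.5]
width: 0.0298
gripper_force: 20.0
shift mm [-40.2 187.1  55.2] turn 0.001
```

```bash
python3 -m jog '[[-1,[0,40,-10],0],[-1,[-15,90,-10],0],[-1,[-40,140,-10],0],[-1,[-40,170,-10],0],[-1,[-40,187,-10],0],[-1,[-40,187,0],0],[-1,[-40,187,20],0],[-1,[-40,187,40],0],[-1,[-40,187,46],0],[-1,[-40,187,46],0]]'
python3 - <<'E'
from h import *
s=optics.grab_frame("side"); cv2.imwrite("pics/a4.png",cv2.resize(s["color"][150:350,340:580],(600,500))[:,:,::-1])
go(.456,-.146,.049)
E
```

```text
t: 5.8
eef_pos: [0.4547, -0.1461, 0.059]
ee_rot: [3.14, -0.0, -1.374]
force: [-0.1, 0.5, -1.6]
width: 0.0296
gripper_force: 20.0
shift mm [ 0.1 -1.  10.5] turn 0.0
```

View pics/a4.png

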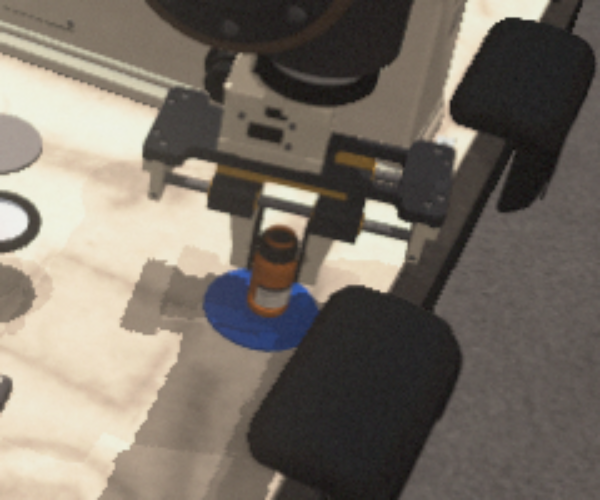

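The bottle hangs upright over the middle of the coaster. I'll lower it 10 mm and release.

```bash
python3 -m jog '[[-1,[0,0,5],0],[-1,[0,0,9],0],[-1,[0,0,10],0],[-1,[0,0,10],0]]'; python3 -m jog '[[-0.3,[0,0,0],0],[0.2,[0,0,0],0],[1,[0,0,0],0],[1,[0,0,0],0],[1,[0,0,0],0]]'; python3 -m jog '[[1,[0,0,-40],0],[1,[0,0,-100],0],[1,[0,0,-130],0],[1,[0,0,-130],0]]'
python3 - <<'E'
from h import *
s=optics.grab_frame("side"); cv2.imwrite("pics/a5.png",cv2.resize(s["color"][200:360,250:490],(600,400))[:,:,::-1])
go(.5903,.147,.18)
E
```

```text
t: 6.35
eef_pos: [0.4554, -0.1467, 0.052]
ee_rot: [-3.139, -0.002, -1.372]
force: [-7.7, -0.9, 23.7]
width: 0.0294
gripper_force: 20.0
t: 6.98
eef_pos: [0.4544, -0.146, 0.0494]
ee_rot: [3.141, 0.0, -1.374]
force: [0.2, 0.0, 0.4]
width: 0.0652
gripper_force: 0.0
t: 7.48
eef_pos: [0.4559, -0.146, 0.1822]
ee_rot: [-3.136, -0.001, -1.373]
force: [0.0, 0.7, -0.5]
width: 0.0877
gripper_force: 0.0
shift mm [-260.8 -190.1    0.9] turn 0.0
```

View pics/a5.png

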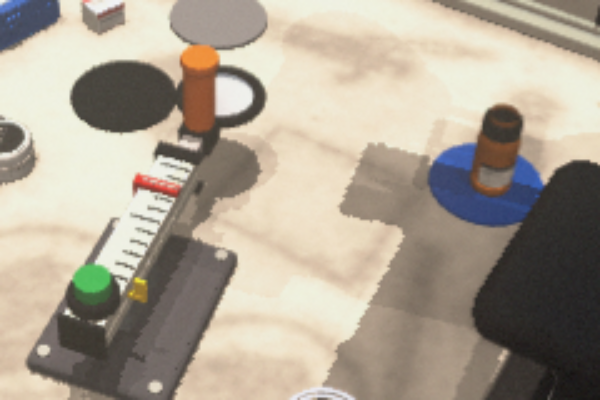

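The bottle stands upright and wholly on the blue coaster at about (498,150) in the crop. Next is the button, with the fingers shut.

```bash
python3 -m jog '[[-1,[-261,-190,0],0],[-1,[-261,-190,0],0],[-1,[-261,-190,0],0],[-1,[-261,-190,0],0],[-1,[-261,-190,0],0],[-1,[-261,-190,0],0],[-1,[-261,-190,30],0],[-1,[-261,-190,50],0],[-1,[-261,-190,58],0],[-1,[-261,-190,58],0],[-1,[-261,-190,58],0]]' 20
python3 -c "
from h import *
go(.5903,.147,.105)"
```

```text
t: 8.9
eef_pos: [0.5901, 0.147, 0.1223]
ee_rot: [-3.141, 0.0, -1.374]
force: [-0.8, -0.0, 0.0]
width: 0.0008
gripper_force: 0.0
shift mm [ 0.1 -0.2 17.3] turn 0.0
```

```bash
python3 -m jog '[[-1,[0,0,6],0],[-1,[0,0,10],0],[-1,[0,0,13],0],[-1,[0,0,16],0],[-1,[0,0,17.5],0],[-1,[0,0,17.5],0]]'
```

```text
t: 9.65
eef_pos: [0.5898, 0.1471, 0.1061]
ee_rot: [-3.141, -0.0, -1.373]
force: [-6.8, -0.7, 17.8]
width: 0.0007
gripper_force: 9.0
```

Force jumped to 17.8 N at tip height 92 mm, so the button is right down. I'll raise, move over the post, and meanwhile work out the rider's setting from the first pictures along the scale.

```bash
python3 -m jog '[[-1,[0,0,-30],0],[-1,[0,0,-80],0],[1,[0,0,-95],0],[1,[60,0,-95],0],[1,[120,0,-95],0],[1,[171,0,-95],0],[1,[171,0,-95],0]]'
python3 - <<'E'
from h import *
t,s=optics.grab_frame("top"),optics.grab_frame("side")
print("button now",onz(s,blob(s,(45,120,40),(85,255,255),(270,295,305,335))[0],.092).round(4))
t["color"]=cv2.imread("pics/top0.png")[:,:,::-1]; s["color"]=cv2.imread("pics/side0.png")[:,:,::-1]
V=np.array([-U[1],U[0]])
def prof(f,z,v0,v1,us):
    P=np.array([[proj(f,[*(O+u*U+v*V),z]) for u in us] for v in np.linspace(v0,v1,9)],np.float32)
    return cv2.remap(np.ascontiguousarray(f["color"]),P,None,cv2.INTER_LINEAR).astype(float).mean(0)
us=np.arange(-.125,-.004,.001)
for n,f in(("top",t),("side",s)):
    g=prof(f,.077,-.005,.006,us)[:,1]
    d=[(1000*us[i]).round() for i in range(2,len(us)-2) if g[i]==g[i-2:i+3].min()]
    r=prof(f,.082,-.012,.012,us); w=np.clip(r[:,0]-r[:,1]-60,0,None)
    print(n,"dips",d,"rider",(1000*(w*us).sum()/w.sum()).round(2),"fwhm",(us[w>w.max()/2][[0,-1]]*1000).round(0))
    y=prof(f,.080,-.022,-.018,us-.0); w=np.clip(y[:,0]-y[:,2]-40,0,None); w[us>-.09]=0
    print("pointer",(1000*(w*us).sum()/w.sum()).round(2))
p=O+.034*U; go(*p,.097)
E
```

```text
t: 10.52
eef_pos: [0.6229, -0.0238, 0.198]
ee_rot: [3.14, -0.0, -1.378]
force: [0.2, 0.3, 0.3]
width: 0.0449
gripper_force: 0.0
button now [0.5886 0.1483 0.092 ]
top dips [np.float64(-115.0), np.float64(-106.0), np.float64(-95.0), np.float64(-85.0), np.float64(-75.0), np.float64(-65.0), np.float64(-55.0), np.float64(-39.0), np.float64(-38.0), np.float64(-25.0), np.float64(-15.0)] rider -38.04 fwhm [-40. -36.]
pointer -114.6
side dips [np.float64(-121.0), np.float64(-115.0), np.float64(-105.0), np.float64(-94.0), np.float64(-85.0), np.float64(-74.0), np.float64(-65.0), np.float64(-55.0), np.float64(-44.0), np.float64(-38.0), np.float64(-30.0), np.float64(-24.0), np.float64(-15.0)] rider -40.08 fwhm [-42. -39.]
pointer -118.96
shift mm [  0.   -0.7 101.2] turn -0.002
```

The scale marks fall exactly at −115…−15. The top view puts the rider at about −38.0 and the pointer at −114.6, so the travel is about 77 mm. Now the post.

```bash
python3 -m jog '[[1,[0,0,0],0],[1,[0,-1,40],0],[1,[0,-1,75],0],[1,[0,-1,95],0],[1,[0,-1,101],0],[1,[0,-1,101],0],[-1,[0,-1,101],0],[-1,[0,-1,101],0],[-1,[0,-1,101],0],[-1,[0,-1,101],0],[-1,[0,-1,101],0],[-1,[0,-1,101],0],[-1,[0,-1,101],0]]' 40
```

```text
t: 12.25
eef_pos: [0.6266, -0.0198, 0.0984]
ee_rot: [-3.137, -0.0, -1.373]
force: [7.5, -2.2, -8.2]
width: 0.0239
gripper_force: 40.2
```

Grip is solid. I'll pull gently, easing the side load by 2 mm.

```bash
python3 -m jog '[[-1,[0,-2,0],0],[-1,[3,-2,0],0],[-1,[8,-2,0],0],[-1,[14,-2,0],0],[-1,[20,-2,0],0],[-1,[20,-2,0],0]]'
python3 - <<'E'
from h import *
s=optics.grab_frame("side"); c,st=blob(s,(20,120,100),(35,255,255),(295,260,335,326)); print(c,st,onz(s,c,.08).round(4), U@(onz(s,c,.08)[:2]-O), U@(status.get_state()["eef_pos"][:2]-O))
E
```

```text
t: 13.0
eef_pos: [0.6307, -0.0401, 0.0983]
ee_rot: [-3.14, -0.0, -1.374]
force: [4.7, 2.7, 0.5]
width: 0.0233
gripper_force: 40.0
[310.41509434 306.35849057] [11, 42, 8, 10, 53] [0.5763 0.1085 0.08  ] -0.10233157356318395 0.053879978329168805
```

The boom follows: the pointer has moved 19.7 mm. Pulling most of the rest.

```bash
python3 -m jog '[[-1,[5,0,0],0],[-1,[12,0,0],0],[-1,[20,0,0],0],[-1,[28,0,0],0],[-1,[36,0,0],0],[-1,[44,0,0],0],[-1,[50,0,0],0],[-1,[54,0,0],0],[-1,[54,0,0],0],[-1,[54,0,0],0]]'
python3 - <<'E'
from h import *
s,t=optics.grab_frame("side"),optics.grab_frame("top"); c,st=blob(s,(20,120,100),(35,255,255),(295,240,345,326)); print(c,st,"pointer",U@(onz(s,c,.08)[:2]-O),"eef u", U@(status.get_state()["eef_pos"][:2]-O))
c,st=blob(s,(0,120,100),(8,255,255),(295,255,330,285)); print("rider",c,st)
a=cv2.resize(s["color"][245:305,290:350],(400,400),interpolation=2); b=cv2.resize(t["color"][215:275,250:310],(400,400),interpolation=2)
cv2.imwrite("pics/a6.png",np.hstack([a,b])[:,:,::-1])
V=np.array([-U[1],U[0]]); print([proj(s,[*(O-.038*U+v*V),z]).round(1).tolist() for v,z in((-.0155,.082),(.0155,.082),(-.02,.08))])
E
```

```text
t: 14.3
eef_pos: [0.6414, -0.0922, 0.0983]
ee_rot: [-3.14, 0.0, -1.374]
force: [5.4, 5.7, -0.3]
width: 0.0232
gripper_force: 40.0
[323.35416667 282.97916667] [24, 38, 8, 10, 48] pointer -0.05012636897657679 eef u 0.10717111810898124
rider [311.49315068 274.30136986] [8, 15, 19, 9, 73]
[[323.3, 276.1], [305.4, 271.0], [325.9, 277.8]]
```

View pics/a6.png

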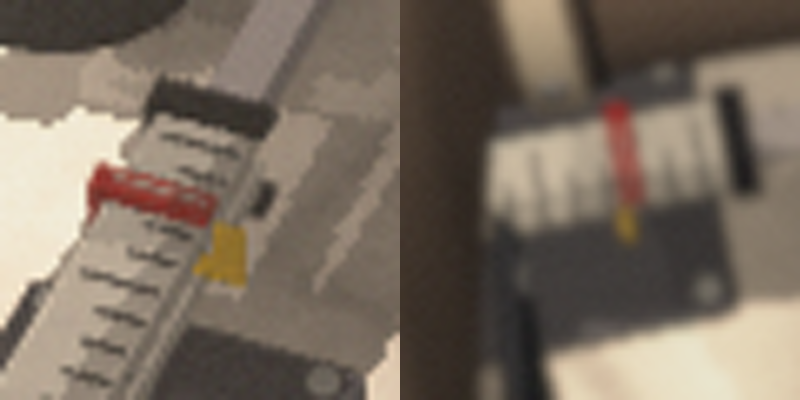

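Side crop: the pointer (228,250) is a little short of the rider (150,195). Top crop: the pointer (627,223) is about 10 crop pixels, near 3 mm, short of the rider's line extended. I'll measure it in the top view and add the remainder.

```bash
cat > p.py <<'E'
from h import *
V=np.array([-U[1],U[0]]); us=np.arange(-.07,-.01,.0005)
def prof(f,z,v0,v1):
    P=np.array([[proj(f,[*(O+u*U+v*V),z]) for u in us] for v in np.linspace(v0,v1,9)],np.float32)
    return cv2.remap(np.ascontiguousarray(f["color"]),P,None,cv2.INTER_LINEAR).astype(float).mean(0)
for n in("top","side"):
    f=optics.grab_frame(n); r=prof(f,.082,-.012,.012); a=r[:,0]-r[:,1]; a=np.clip(a-a.max()*.4,0,None)
    y=prof(f,.08,-.023,-.018); b=y[:,1]-y[:,2]; b=np.clip(b-b.max()*.4,0,None)
    print(n,"rider",(a@us/a.sum()*1e3).round(2),"pointer",(b@us/b.sum()*1e3).round(2))
print("eef u",U@(status.get_state()["eef_pos"][:2]-O))
E
python3 p.py
```

```text
top rider -37.9 pointer -41.22
side rider -40.44 pointer -49.69
eef u 0.10715912375789807
```

```bash
python3 -m jog '[[-1,[1,0,0],0],[-1,[2,0,0],0],[-1,[3,0,0],0],[-1,[3,0,0],0],[-1,[3,0,0],0],[-1,[3,0,0],0]]'; python3 p.py
```

```text
t: 15.25
eef_pos: [0.6419, -0.095, 0.0983]
ee_rot: [-3.14, 0.0, -1.374]
force: [5.5, 4.9, -0.5]
width: 0.0233
gripper_force: 40.0
top rider -37.93 pointer -38.36
side rider -40.46 pointer -46.7
eef u 0.1100719510607168
```

```bash
python3 -m jog '[[-1,[0.5,0,0],0],[-1,[0.5,0,0],0],[-1,[0.5,0,0],0],[-1,[0.5,0,0],0]]'; python3 p.py
python3 - <<'E'
from h import *
s=optics.grab_frame("side"); c,st=blob(s,(105,150,80),(125,255,255),(415,250,475,295)); b,bt=blob(s,(0,0,0),(180,255,95),(425,225,465,285)); print("coaster",c,"bottle dark",b,bt)
print(order.job_done())
E
```

```text
t: 15.85
eef_pos: [0.642, -0.0954, 0.0983]
ee_rot: [-3.14, 0.0, -1.374]
force: [5.1, 5.4, 0.2]
width: 0.0235
gripper_force: 40.0
top rider -37.92 pointer -38.24
side rider -40.44 pointer -46.42
eef u 0.1104611564397837
coaster [442.61038961 275.22366522] bottle dark [450.33333333 250.12345679] [18, 18, 16, 15, 162]
the job is handed in; nothing more can be done
None
```

The job is handed in at about 16 s: the oil bottle stands upright on the blue coaster, the lock button is right down, and the arm is still holding the boom's post with the pointer within about 0.5 mm of the red rider by the top camera; the verdict was not shown.

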